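Feed one test tile and slide it up to the row

TASK

Press the red plunger button of the tile feeder fully in once and let it spring back, so that a single teal test tile comes out onto the ware board. Then push that tile along the board with the fingertips, without lifting it, until it lies straight and close up against the nearer of the two brown tiles already lying in the row. Leave the other tiles where they are and do not knock the cups.

Things in the scene. Friction and masses are not known exactly. Their poses are not given: they have to be found in the camera images.
- feeder: Fixed gravity tile feeder on a wooden ware board (280 mm along its x, from x -45; 130 mm along its y, from y -44 to +86; top 12 mm above the table). Origin at table height below the place of a fed tile; z up, +x along the board to the row of tiles, roughly away from the robot. Tiles are fed towards -y. The plunger bed is plywood, x +-43, y +86 to +201 mm, 12 mm high.
- mouth (a point): Centre of the place of a fed tile, on the board's top, axes as the feeder's: x along the lane. A wooden fence, 7 mm high above the board, runs along x at y -27 to -39 mm; the magazine's front is at y +25 mm (52 mm lane between). Past the magazine the lane is open on its +y side.
- magazine (a point): Centre of the top of the magazine: four aluminium angle posts round the stack, 58 mm along the feeder's x, 53 mm along y, top 68 mm above the table; feet reach 45 mm to either side in x. Above the feeder's x 0, y +51.5 mm.
- button (a point): Centre of the outer face of the red round plunger button: 42 mm across, 10 mm thick, upright, looking along the feeder's +y; this point 39 mm above the table (button from 18 to 60 mm), at home at the feeder's y +160 mm, x 0. It moves with the plunger; press it horizontally along the feeder's -y.
- plunger (a joint): Travel of the plunger, m: 0 home, 0.054 fully in (hard stop). Spring: about 3.6 N at home, 7 N fully in, plus up to 3 N of tile friction and 25 N per m/s of damping. Let go, it returns by itself in about half a second and the next tile drops. Fully in, it leaves the fed tile centred at the mouth or a few mm further to -y.
- tile_1: Lowest teal test tile of the stack of five in the magazine, the one that is fed: 38 x 48 x 9 mm, about 35 g, loose. Origin at the centre of its underside; own y the 48 mm length, along the feeder's x; z up. It starts at the feeder's x 0, y +51.5 mm, 12 mm above the table, and leaves through the slot towards -y onto the lane.
- row_1: The brown test tile nearest to the feeder in the row of two; same size and kind of tile (38 x 48 x 9 mm), origin at the centre of its underside, own y the 48 mm length, pointing back towards the feeder's mouth (the feeder's -x). It lies in the lane (feeder's y about 0) with its centre 111 to 146 mm from the fed tile's place.
- row_2: The second brown tile of the row, beyond row_1 and touching it or nearly so; same tile. It rests against a fixed wooden end stop, so the row cannot be shoved further.
- end_stop: Fixed wooden cross block with a brass thumb screw on the board, 16 x 66 mm, top 24 mm above the board; origin on its face towards the row, at board height. Its x and y are parallel to the feeder's.
- tile_2: Teal tile number 2 of the stack in the magazine counted from below, to stay in the feeder (it drops 9 mm after the feed). Same tile; origin at the centre of its underside.
- tile_3: Teal tile number 3 of the stack in the magazine counted from below, to stay in the feeder (it drops 9 mm after the feed). Same tile; origin at the centre of its underside.
- tile_4: Teal tile number 4 of the stack in the magazine counted from below, to stay in the feeder (it drops 9 mm after the feed). Same tile; origin at the centre of its underside.
- tile_5: Teal tile number 5 of the stack in the magazine counted from below, to stay in the feeder (it drops 9 mm after the feed). Same tile; origin at the centre of its underside.
- cup_a: Unfired grey cup, 69 mm across, 68 mm high, a fragile bystander right of the board. Origin at the centre of its foot.
- cup_b: Unfired grey waisted cup, 66 mm across, 76 mm high, a fragile bystander right of the board. Origin at the centre of its foot.
There are look-alikes about, which are no part of the job. What is shaped like the row_1 but orange is not meant.

How it is judged:
By the outcome, as a careful person would: the job done as asked, in the order asked, and still so for the second after the job is handed in, with the robot touching nothing.
It also fails if it takes over 58 s, if anything falls off the work surface, if the arm or the gripper's body presses on something with over 40 N, if the wrist force passes 120 N, or if a joint passes its speed limit or range.

ROBOT

A 6-joint arm with a two-finger parallel gripper is mounted at the origin on a cart in front of the work surface, level with it; the furniture and walls round the work are solid. World frame = base frame: x ahead of the robot, y to its left, z up, the work surface at z = 0. Lengths are in m, angles in rad, forces in N, time in s.
With the tool pointing down it reaches from about 0.35 to 0.975 m from the base axis. Payload 4.9 kg.
Tool frame: the origin (TCP) lies at the very end of the fingers, on their centre line; the grasp point (between the pads) lies 19 mm behind it (bot.tcp_to_grasp is the z of the grasp point in the tool frame, in m); z points along the fingers, x is the direction in which the jaws open and shut, and the axes are right-handed (so a half turn about z gives the same grasp; the last joint's range is limited). The gripper opens to 85 mm and grips with 20 to 120 N. Pads are 22 mm wide; open, the fingers measure 114 mm over their backs; the gripper's body (76 mm by 85 mm) begins 54 mm behind the grasp point. The pads swing forward as they close: fully open they stand 13 mm farther back than shut.
Start: joints at [-0.119, 0.053, 1.613, -0, 1.476, -0.119], TCP at [0.625, 0, 0.231] pointing down, gripper open.
Joint ranges: [-3.01, 3.01], [-1.01, 2.22], [0.06, 2.58], [-1.02, 4.17], [0.09, 2.62], [-3.14, 3.14]. Speed limits (rad/s): [2.57, 2.57, 3.14, 3.14, 3.14, 3.14].

INTERFACE

Orientations are given as a unit quaternion [x, y, z, w].
In Python, from workcell import get_obs, viewer, job_done, bot gives the robot as it stands.
- The arm moves only by the tool carry_out, never from a script. Its arguments are lists of equal length, an entry for each row: "offset": the shift along the tool's x, y, z in cm, a list of three; "rot": the turn, a rotation vector about the tool's x, y, z in degrees, a list of three. In form: {"offset": [[dx, dy, dz], ...], "rot": [[rx, ry, rz], ...]}. A call has 1 to 10 rows; each row shifts and turns the commanded pose from where the row before left it, along the tool's axes as they then stand; what a row does not reach is not made up. A row lasts 1/8 s, in which the tool goes at most 62.5 mm and 10.7 degrees, less where a joint would pass 70% of its speed; a pose out of reach is approached as far as the arm can. A call is refused whole if a number of a shift passes 6.25 or a number of a turn 10.7, either way. A call with a gripper value outside its range is refused whole. "fingers" is the gripper command: -1 is shut, 1 is fully open, values between are in proportion, set as the call begins (left out, the last holds). The fingers move at their own pace and stop on an object; the grip force is fixed at half the most. Time passes only in rows, so rows that do not move let the fingers close. It gives the time, the measured TCP pose, the force and the opening at its end, in the units of the state.
- get_obs(): the state, without advancing time (a new reading comes with each control period).
- viewer.read_camera(name): name is "scene" or "side" or "wrist"; returns a dict with "image" (384x512x3 uint8, red, green, blue), "intrinsics" (3x3 intrinsics, pixels), "position" and "attitude" of the camera in the world. Camera axes: x right, y down, z forward; pixel columns grow to the right and rows downward; lengths in m; the calibration is good to about 2 mm. The wrist camera is an equidistant fisheye: a pixel r from the principal point sees the ray r / f radians off the axis. A picture is of the moment at which its call begins. There is no depth.
- job_done(): hands the job in, once; it reports no verdict.
The state is a dict: "clock": time; "joint_pos": joint angles; "dq": joint speeds; "joint_torque": joint torques, N m; "tcp_pos": TCP position; "tool_rot": TCP orientation; "ft_force": force on the tool from outside, world axes, zero at the start; "moment": the same for the moment, N m; "grip_width": opening from 0.0 (shut) to 1.0 (fully open).
Only numpy, scipy, OpenCV 4.12 (cv2) and the standard library are available. Lean on these libraries where they do the work, as an engineer would, in place of code of your own. Each camera call takes 0.05 s, during which the arm holds its last target.

## Working session

There is one attempt and no reset: what is moved stays moved. The work goes in short steps, Python scripts to look and compute and a tool call to move; the robot and the scene stay as the last step left them, time stands still between calls to the robot, and variables do not carry over. Pictures are saved under pics/ and viewed, and the job is handed in when it is done.

Besides the shell and the picture viewer there is one more tool, called after ">>>" as name(argument=value, ...), one argument or row to a line, values as JSON. carry_out: Moves the arm, as the interface text tells. Its arguments: {"type":"object","properties":{"offset":{"type":"array","items":{"type":"array","items":{"type":"number"}}},"rot":{"type":"array","items":{"type":"array","items":{"type":"number"}}},"fingers":{"type":"number"}},"required":["offset","rot"]}

```bash
mkdir -p pics; ls
python3 - <<'E'
from workcell import get_obs, viewer, bot
import cv2
o=get_obs();print(o)
for n in ["scene","side","wrist"]:
    c=viewer.read_camera(n);cv2.imwrite(f"pics/{n}0.png",c["image"][:,:,::-1]);print(n,c["intrinsics"],c["position"],c["attitude"])
E
```

```text
pics
{'clock': 0.0, 'joint_pos': array([-1.19009399e-01,  5.33734807e-02,  1.61431672e+00, -1.41718477e-06,
        1.47600651e+00, -1.19014120e-01]), 'dq': array([ 7.30549069e-05, -4.76937561e-04, -9.87738415e-05,  4.38866585e-04,
       -9.61876845e-04,  8.04897473e-04]), 'joint_torque': array([ 2.70554956e-04, -3.93670499e+01, -3.70175600e+01, -1.62778279e-04,
        6.93513779e-03, -6.06393527e-06]), 'tcp_pos': array([6.24365182e-01, 7.00524682e-05, 2.30039151e-01]), 'tool_rot': array([ 9.99999447e-01,  2.42816464e-06, -1.04466852e-03, -1.24207803e-04]), 'ft_force': array([0.09424123, 0.10131333, 0.13566601]), 'moment': array([ 0.02790991, -0.01202496,  0.02277685]), 'grip_width': 1.0003619211998849}
scene [[396.77621633   0.         257.72787077]
 [  0.         396.77621633 191.02466528]
 [  0.           0.           1.        ]] [0.28259643 0.75437859 0.55600941] [-0.19911134  0.84406836 -0.48657804  0.10557028]
side [[494.97281575   0.         252.01684008]
 [  0.         494.97281575 195.6062496 ]
 [  0.           0.           1.        ]] [0.22931299 1.11636175 0.68180992] [-0.14463686  0.84025052 -0.51492735  0.08893297]
wrist [[297.31863964   0.         254.83334637]
 [  0.         297.31863964 193.92371618]
 [  0.           0.           1.        ]] [0.62432542 0.07233314 0.37182474] [ 9.89461529e-01  2.65202058e-04 -1.21286828e-03  1.44790682e-01]
```

View pics/scene0.png

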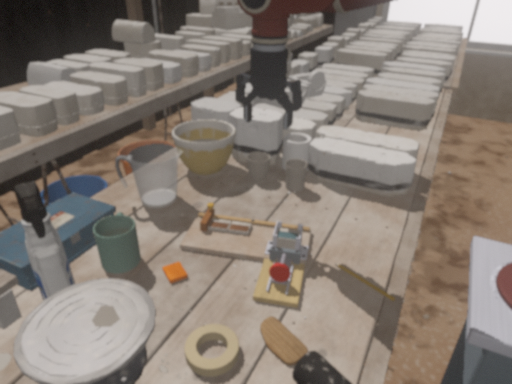

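View pics/side0.png

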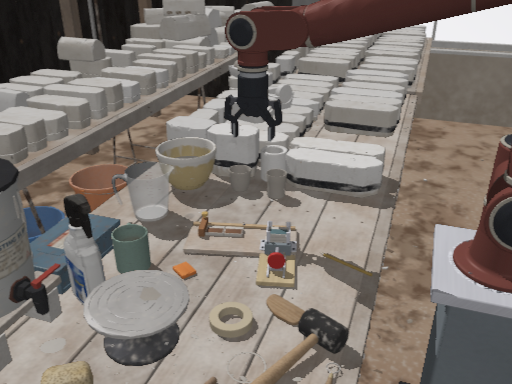

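View pics/wrist0.png

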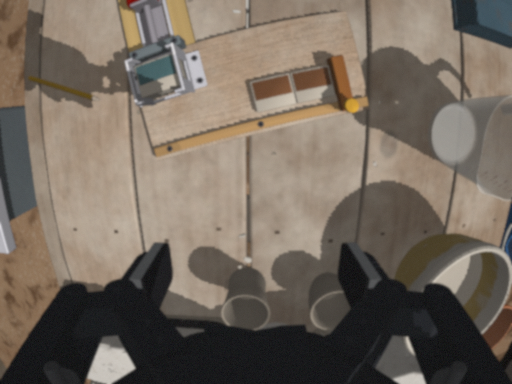

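```bash
cat > h.py <<'E'
import numpy as np, cv2
from scipy.spatial.transform import Rotation as R
from workcell import get_obs, viewer, job_done, bot
def rays(c,px,fish):
    px=np.array(px,float).reshape(-1,1,2); K=np.array(c["intrinsics"])
    if fish:
        q=(px[:,0]-K[:2,2])/K[0,0]; r=np.linalg.norm(q,axis=1,keepdims=True)+1e-12
        d=np.hstack([q/r*np.sin(r),np.cos(r)])
    else:
        d=np.hstack([(px[:,0]-K[:2,2])/K[0,0],np.ones((len(px),1))])
    return R.from_quat(c["attitude"]).apply(d)
def toplane(c,px,z,fish=False):
    d=rays(c,px,fish);p=np.array(c["position"]);return p+d*((z-p[2])/d[:,2:3])
def proj(c,P,fish=False):
    P=np.atleast_2d(P);v=R.from_quat(c["attitude"]).inv().apply(P-np.array(c["position"]));K=np.array(c["intrinsics"])
    if fish:
        r=np.linalg.norm(v[:,:2],axis=1,keepdims=True);th=np.arctan2(r,v[:,2:3]);return v[:,:2]/r*th*K[0,0]+K[:2,2]
    return v[:,:2]/v[:,2:3]*K[0,0]+K[:2,2]
def snap(n,tag,crop=None,s=1):
    c=viewer.read_camera(n);im=c["image"][:,:,::-1].copy()
    if crop: x0,y0,x1,y1=crop; im=im[y0:y1,x0:x1]
    im=cv2.resize(im,None,fx=s,fy=s,interpolation=cv2.INTER_CUBIC);cv2.imwrite(f"pics/{tag}.png",im);return c
E
python3 - <<'E'
from h import *
im=cv2.imread("pics/wrist0.png")[0:165,110:380];cv2.imwrite("pics/w0c.png",cv2.resize(im,None,fx=2.9,fy=2.9,interpolation=cv2.INTER_CUBIC))
im=cv2.imread("pics/side0.png")[190:300,160:320];cv2.imwrite("pics/s0c.png",cv2.resize(im,None,fx=5,fy=5,interpolation=cv2.INTER_CUBIC))
E
```

```text
(no output)
```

View pics/w0c.png

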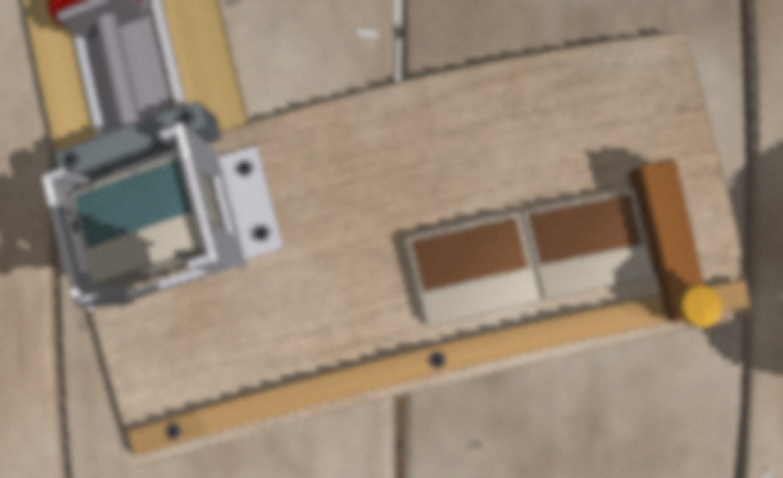

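View pics/s0c.png

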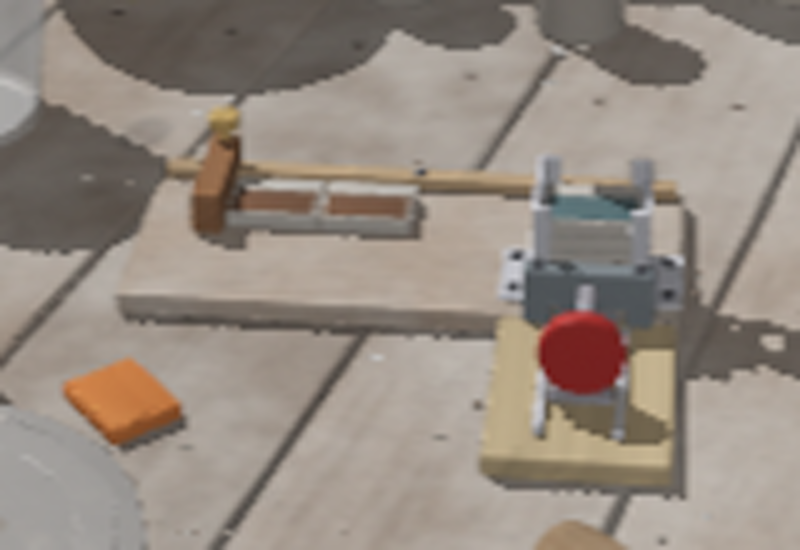

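Run:
```python
from h import *
c=viewer.read_camera("wrist")
f=lambda p:np.array(p,float)/2.9+[110,0]
px=f([(128,428),(748,283),(687,37),(135,453)])
P=np.vstack([toplane(c,px[[0]],.019,1),toplane(c,px[[1]],.019,1),toplane(c,px[[2]],.012,1),toplane(c,px[[3]],.012,1)])
F=np.array([[-45,-27],[235,-27],[235,86],[-45,-44]])/1000
A=F-F.mean(0);B=P[:,:2]-P[:,:2].mean(0)
yaw=np.arctan2((A[:,0]*B[:,1]-A[:,1]*B[:,0]).sum(),(A*B).sum())
Rz=np.array([[np.cos(yaw),-np.sin(yaw)],[np.sin(yaw),np.cos(yaw)]])
t=P[:,:2].mean(0)-Rz@F.mean(0)
print(P,"yaw",np.degrees(yaw),"t",t,"res mm",(F@Rz.T+t-P[:,:2])*1000)
# refine check: button in two views by red mask
sc=viewer.read_camera("scene");sd=viewer.read_camera("side")
rr=[];oo=[]
for c2 in (sc,sd):
    im=c2["image"].astype(int);m=((im[...,0]>120)&(im[...,1]<50)&(im[...,2]<60)).astype(np.uint8);m[:200]=0;m[:,330:]=0;m[:,:200]=0
    n,l,s,ce=cv2.connectedComponentsWithStats(m);i=1+s[1:,4].argmax();print(s[i],ce[i])
    rr.append(rays(c2,[ce[i]],False)[0]);oo.append(c2["position"])
    b=np.array([*(Rz@[0,.160]+t),.039]);print("pred",proj(c2,b), "button by ray at z=39:",toplane(c2,[ce[i]],.039)[0])
# brown tile corners (top z .021)
q=f([(410,240),(520,215),(540,297),(428,322),(640,195),(655,270)])
T=toplane(c,q,.021,1)[:,:2];print("row in feeder mm",((T-t)@Rz)*1000)
q=f([(637,170),(672,318)]);T=toplane(c,q,.036,1)[:,:2];print("stop",((T-t)@Rz)*1000)
print(bot.tcp_to_grasp, [a for a in dir(bot) if a[0]!='_'])
# cups
```

```text
[[0.49869557 0.02663594 0.019     ]
 [0.76191068 0.08985426 0.019     ]
 [0.73736821 0.19853802 0.012     ]
 [0.49875525 0.01455163 0.012     ]] yaw 13.109553874281472 t [0.53097787 0.06376948] res mm [[-5.4209563   0.6305879 ]
 [ 4.06661947  0.92010242]
 [ 2.97913902  2.29135657]
 [-1.62480219 -3.84204689]]Traceback (most recent call last):
  File "<stdin>", line 17, in <module>
ValueError: attempt to get argmax of an empty sequence
```

Run:
```python
from h import *
c=viewer.read_camera("wrist")
f=lambda p:np.array(p,float)/2.9+[110,0]
pl=lambda p,z:toplane(c,f(p),z,1)[:,:2]
le=pl([(92,312),(125,415)],.012);re=pl([(690,45),(738,245)],.012);fi=pl([(140,426),(740,283)],.019);fo=pl([(140,453),(450,378),(655,330)],.019)
top=pl([(255,122),(680,37)],.012)
print("yaws",[np.degrees(np.arctan2(*(v[-1]-v[0])[::-1])) for v in (le,re,fi,fo,top)])
yaw=np.radians(np.mean([np.degrees(np.arctan2(*(v[-1]-v[0])[::-1])) for v in (fi,fo,top)]))
ex=np.array([np.cos(yaw),np.sin(yaw)]);ey=np.array([-ex[1],ex[0]])
print("yaw",np.degrees(yaw),"left",le@ex+.045,"right",re@ex-.235,"fi",fi@ey+.027,"fo",fo@ey+.039,"top",top@ey-.086)
for n in("scene","side"):
    c2=viewer.read_camera(n);h=cv2.cvtColor(c2["image"],cv2.COLOR_RGB2HSV)
    m=(((h[...,0]<6)|(h[...,0]>173))&(h[...,1]>150)&(h[...,2]>70)).astype(np.uint8);m[:200]=0;m[:,320:]=0;m[:,230:]*=1
    nn,l,s,ce=cv2.connectedComponentsWithStats(m)
    i=1+s[1:,4].argmax();print(n,s[i],ce[i]); p=toplane(c2,[ce[i]],.039)[0];print("button",p, p[:2]@ex,p[:2]@ey-.160)
q=pl([(410,240),(520,215),(540,297),(428,322),(640,195),(655,270)],.021);print("row ex,ey",np.c_[q@ex,q@ey])
q=pl([(637,170),(672,318)],.036);print("stop",np.c_[q@ex,q@ey])
q=pl([(45,177),(185,122),(215,265),(80,300)],.068);print("mag top",np.c_[q@ex,q@ey-.0515])
```

```text
yaws [np.float64(-73.82967161517668), np.float64(-76.64151058641674), np.float64(13.77025952287355), np.float64(13.365601781263127), np.float64(13.509334316189268)]
yaw 13.548398540108648 left [0.53184259 0.53403416] right [0.52937404 0.52907235] fi [-0.06475575 -0.06374169] fo [-0.06396746 -0.06620868 -0.06468139] top [-0.06524438 -0.06537013]
scene [271 264  17  16 219] [279.32420091 271.53424658]
button [0.49268116 0.21148783 0.039     ] 0.528515558369607 -0.06981613938116425
side [268 253  17  15 211] [275.81042654 260.00473934]
button [0.4926025  0.21388061 0.039     ] 0.5289996369863301 -0.06747151724361362
row ex,ey [[ 0.6265828  -0.04646756]
 [ 0.67199807 -0.04618761]
 [ 0.67227645 -0.08073818]
 [ 0.62575592 -0.08072686]
 [ 0.72273724 -0.04717474]
 [ 0.72195463 -0.07902046]]
stop [[ 0.7197194  -0.03829355]
 [ 0.72066078 -0.09894922]]
mag top [[ 0.50264175 -0.03951178]
 [ 0.55941467 -0.03779698]
 [ 0.55760285 -0.09247432]
 [ 0.50473255 -0.08935264]]
```

>>> carry_out(
  fingers=-1,
  offset=[
    [0,0,0],
    [0,0,0],
    [-1.29,-4.51,2.17],
    [-1.29,-4.51,2.17],
    [-1.29,-4.51,2.17],
    [-1.29,-4.51,2.17],
    [-1.28,-4.51,2.17],
    [-1.28,-4.51,2.15],
    [0,0,0],
    [0,0,0],
  ],
  rot=[
    [0,0,-6.75],
    [0,0,-6.75],
    [0,0,0],
    [0,0,0],
    [0,0,0],
    [0,0,0],
    [0,0,0],
    [0,0,0],
    [0,0,0],
    [0,0,0],
  ],
)

```text
clock: 1.7
tcp_pos: [0.4873, 0.245, 0.1018]
tool_rot: [0.993, 0.118, 0.0, 0.0]
ft_force: [0.0, 0.3, 0.8]
grip_width: 0.002
```

```bash
cat >> h.py <<'E'
yaw=np.radians(13.5);EX=np.array([np.cos(yaw),np.sin(yaw)]);EY=np.array([-EX[1],EX[0]]);O=np.array([.530,-.065])
def fe(p): p=np.atleast_2d(p)[:,:2]; return (np.c_[p@EX,p@EY]-O)*1000
def st():
    o=get_obs();p=o["tcp_pos"];print("t",round(o["clock"],2),"fe",fe(p)[0].round(1),"z",(p[2]*1000).round(1),"F",o["ft_force"].round(1),"rot",R.from_quat(o["tool_rot"]).as_euler("xyz",degrees=True).round(1),"g",round(o["grip_width"],2),"j6",round(o["joint_pos"][5],2))
E
python3 - <<'E'
from h import *
st();snap("wrist","w1",None,1.5);snap("scene","sc1",(150,150,406,342),3);
E
```

```text
t 1.7 fe [  1.  189.5] z 101.8 F [0.  0.3 0.8] rot [ 1.80e+02 -1.00e-01  1.35e+01] g 0.0 j6 0.09
```

View pics/w1.png

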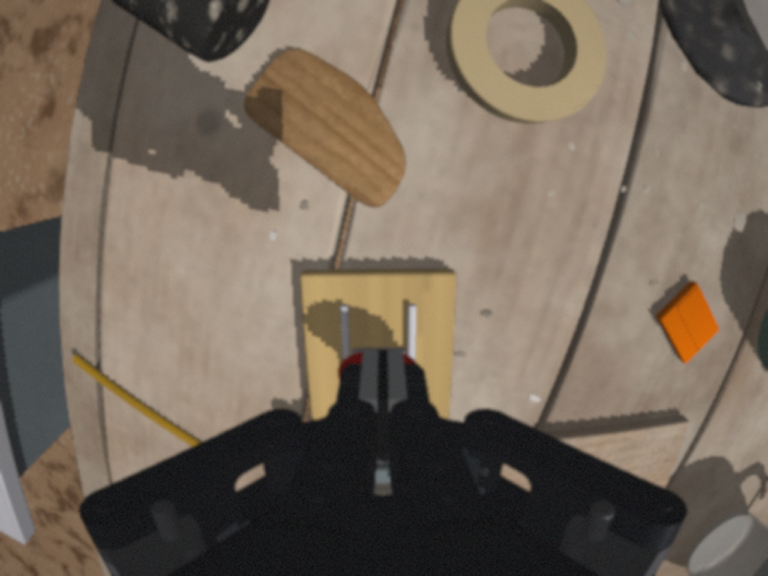

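View pics/sc1.png

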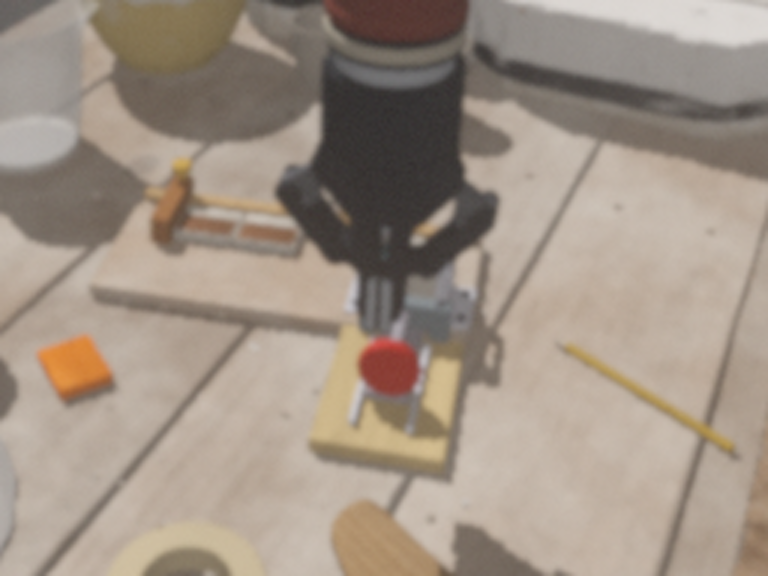

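>>> carry_out(
  offset=[
    [0,0,3.6],
    [0,0,3.6],
    [0,0,0],
    [0,1.0,0],
    [0,1.0,0],
    [0,1.0,0],
    [0,0,0],
  ],
  rot=[
    [0,0,0],
    [0,0,0],
    [0,0,0],
    [0,0,0],
    [0,0,0],
    [0,0,0],
    [0,0,0],
  ],
)

```text
clock: 2.68
tcp_pos: [0.4957, 0.2164, 0.0316]
tool_rot: [0.993, 0.117, 0.002, -0.001]
ft_force: [0.8, 4.0, 1.2]
grip_width: 0.004
```

Run:
```python
from h import *
st();snap("side","s2",(160,150,320,300),5)
```

```text
t 2.67 fe [  2.6 159.7] z 31.6 F [0.8 4.  1.2] rot [-179.9   -0.3   13.4] g 0.0 j6 0.04
```

View pics/s2.png

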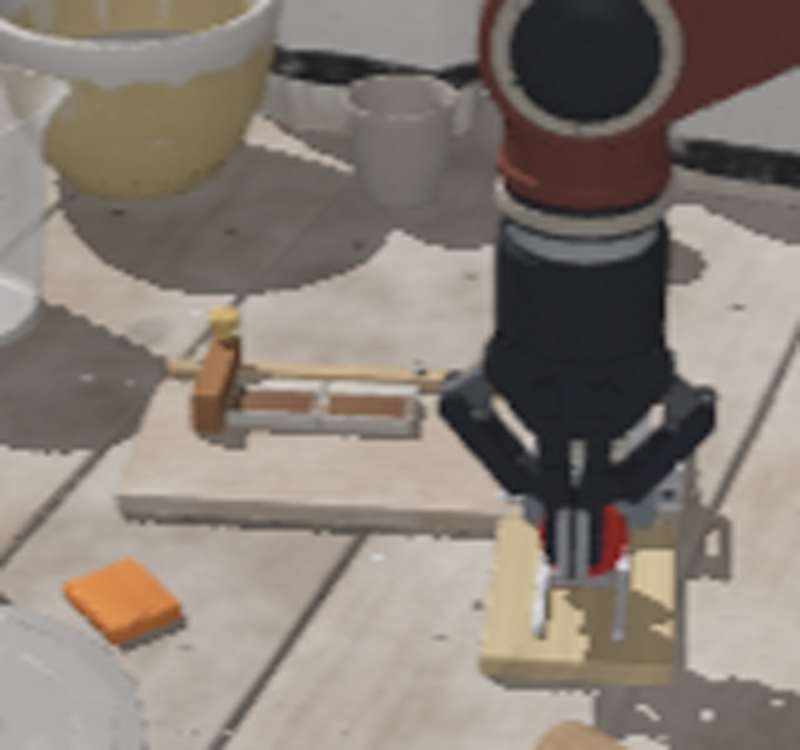

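>>> carry_out(
  offset=[
    [0,0.7,0],
    [0,0.7,0],
    [0,0.7,0],
    [0,0.7,0],
    [0,0.7,0],
    [0,0.3,0],
    [0,0.2,0],
    [0,0,0],
  ],
  rot=[
    [0,0,0],
    [0,0,0],
    [0,0,0],
    [0,0,0],
    [0,0,0],
    [0,0,0],
    [0,0,0],
    [0,0,0],
  ],
)

```text
clock: 3.72
tcp_pos: [0.5052, 0.1785, 0.0316]
tool_rot: [0.993, 0.117, 0.003, -0.002]
ft_force: [1.2, 7.7, 2.0]
grip_width: -0.002
```

Run:
```python
from h import *
st()
```

```text
t 3.73 fe [  2.9 120.7] z 31.6 F [1.2 7.7 2. ] rot [-179.8   -0.3   13.5] g -0.0 j6 -0.04
```

>>> carry_out(
  offset=[
    [0,0.2,0],
    [0,0.2,0],
    [0,0,0],
  ],
  rot=[
    [0,0,0],
    [0,0,0],
    [0,0,0],
  ],
)

```text
clock: 4.1
tcp_pos: [0.5056, 0.1772, 0.0317]
tool_rot: [0.993, 0.117, 0.003, -0.004]
ft_force: [-0.6, 16.8, 2.7]
grip_width: -0.002
```

>>> carry_out(
  offset=[
    [0,0.1,0],
    [0,0,0],
  ],
  rot=[
    [0,0,0],
    [0,0,0],
  ],
)

```text
clock: 4.35
tcp_pos: [0.5056, 0.1771, 0.0317]
tool_rot: [0.993, 0.117, 0.003, -0.005]
ft_force: [-1.4, 20.6, 1.5]
grip_width: 0.0
```

Run:
```python
from h import *
st()
```

```text
t 4.35 fe [  3.  119.2] z 31.7 F [-1.4 20.6  1.5] rot [-179.4   -0.4   13.4] g 0.0 j6 -0.05
```

>>> carry_out(
  offset=[
    [0,-0.8,0],
    [0,-1.2,0],
    [0,-1.4,0],
    [0,-1.4,0],
    [0,-1.4,0],
    [0,-1.4,0],
    [0,0,-5],
    [0,0,-5],
    [0,0,0],
  ],
  rot=[
    [0,0,0],
    [0,0,0],
    [0,0,0],
    [0,0,0],
    [0,0,0],
    [0,0,0],
    [0,0,0],
    [0,0,0],
    [0,0,0],
  ],
)

```text
clock: 5.48
tcp_pos: [0.4897, 0.2477, 0.1349]
tool_rot: [0.993, 0.118, 0.005, -0.001]
ft_force: [0.5, -0.3, -0.5]
grip_width: -0.003
```

Run:
```python
from h import *
st();snap("side","s3",(160,170,320,290),5);snap("wrist","w3",None,1.5)
```

```text
t 5.47 fe [  4.  191.5] z 134.9 F [ 0.5 -0.3 -0.5] rot [-180.    -0.6   13.5] g -0.0 j6 0.1
```

View pics/s3.png

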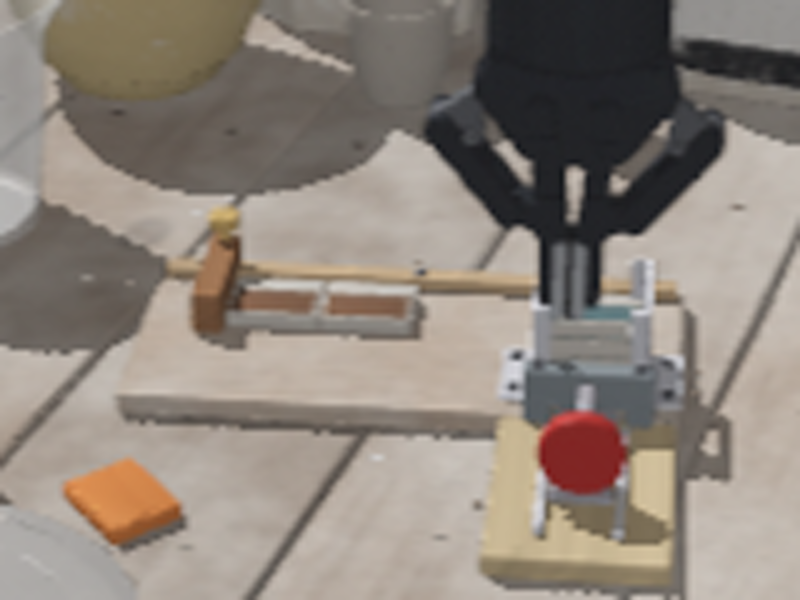

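>>> carry_out(
  offset=[
    [-1.1,5.0,-0.9],
    [-1.1,5.0,-0.9],
    [-1.1,5.0,-0.9],
    [-1.1,5.0,-0.9],
    [-1.0,5.0,-0.9],
    [0,0,0],
    [0,0,0],
  ],
  rot=[
    [0,0,0],
    [0,0,0],
    [0,0,0],
    [0,0,0],
    [0,0,0],
    [0,0,0],
    [0,0,0],
  ],
)

```text
clock: 6.45
tcp_pos: [0.4914, -0.0091, 0.1724]
tool_rot: [0.993, 0.117, -0.002, -0.001]
ft_force: [0.2, -0.3, 0.3]
grip_width: 0.003
```

Run:
```python
from h import *
st();snap("wrist","w4",None,1.5)
```

```text
t 6.45 fe [-54.3 -58.6] z 172.4 F [ 0.2 -0.3  0.3] rot [-179.9    0.2   13.5] g 0.0 j6 -0.41
```

View pics/w4.png

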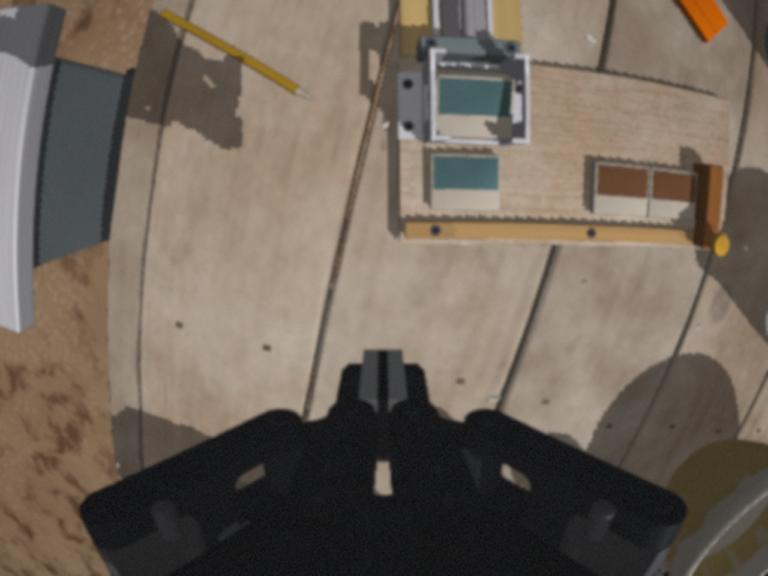

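```bash
python3 - <<'E'
from h import *
c=viewer.read_camera("wrist")
g=lambda p,z:fe(toplane(c,np.array(p,float)/1.5,z,1)).round(1).tolist()
print("tile",g([(432,157),(498,155),(500,209),(432,208)],.021))
print("row1",g([(594,161),(650,167),(650,216),(594,213)],.021))
print("fence in",g([(405,222),(690,233)],.019),"board left",g([(401,150),(402,240)],.012))
print("mag front",g([(433,142),(528,144)],.068))
E
python3 - <<'E'
import cv2
im=cv2.imread("pics/w4.png")[20:260,380:760];cv2.imwrite("pics/w4c.png",cv2.resize(im,None,fx=2,fy=2,interpolation=cv2.INTER_CUBIC))
E
```

```text
tile [[-23.0, 17.7], [21.2, 20.7], [23.9, -15.6], [-22.5, -16.1]]
row1 [[92.6, 21.7], [141.3, 22.1], [144.6, -14.5], [95.0, -15.3]]
fence in [[-40.1, -25.9], [188.8, -25.4]] board left [[-42.8, 22.2], [-41.7, -39.4]]
mag front [[-27.5, 25.4], [26.7, 27.0]]
```

View pics/w4c.png

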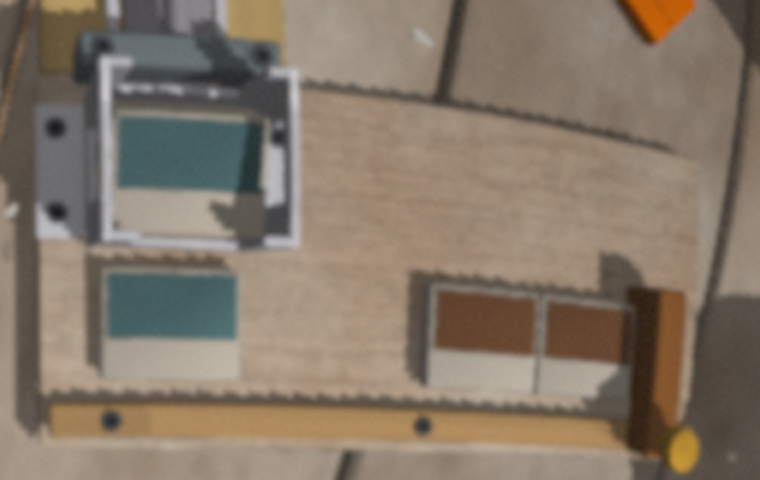

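>>> carry_out(
  offset=[
    [0.2,-3.0,0],
    [0.2,-3.0,0],
    [0,0,5],
    [0,0,5],
    [0,0,3.5],
    [0,0,0],
    [0,0,0],
  ],
  rot=[
    [0,0,0],
    [0,0,0],
    [0,0,0],
    [0,0,0],
    [0,0,0],
    [0,0,0],
    [0,0,0],
  ],
)

```text
clock: 7.42
tcp_pos: [0.4831, 0.0503, 0.0405]
tool_rot: [0.993, 0.118, 0.001, 0.0]
ft_force: [1.1, -0.1, 0.7]
grip_width: 0.001
```

Run:
```python
from h import *
st();snap("wrist","w5",None,1.5);snap("side","s5",(160,170,320,290),5)
```

```text
t 7.42 fe [-48.5   1.1] z 40.5 F [ 1.1 -0.1  0.7] rot [ 1.80e+02 -1.00e-01  1.36e+01] g 0.0 j6 -0.29
```

View pics/w5.png

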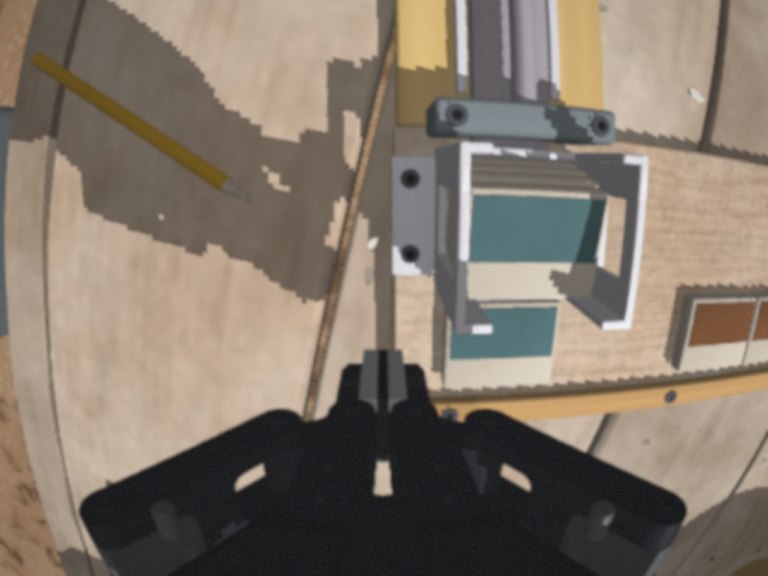

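View pics/s5.png

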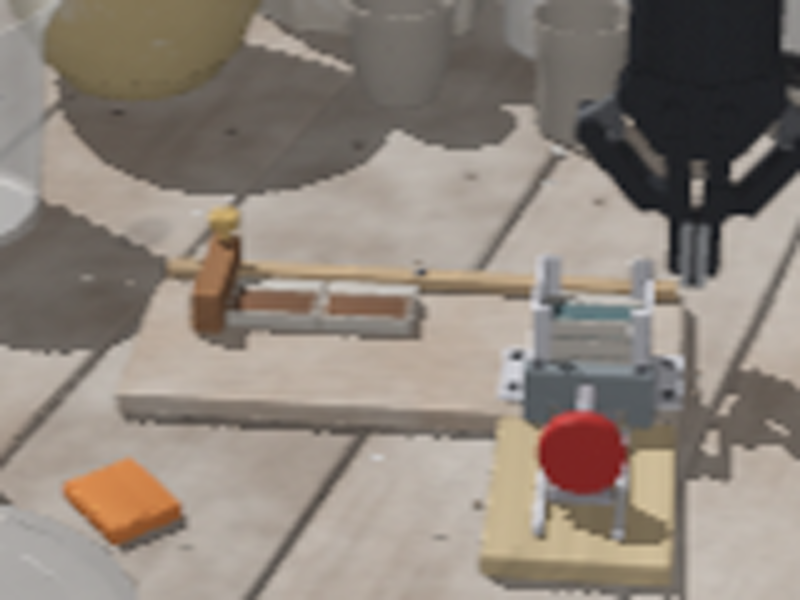

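>>> carry_out(
  offset=[
    [0,0,1.2],
    [0,0,1.15],
    [0,0,0],
    [0.4,0,0],
    [0.4,0,0],
    [0.4,0,0],
    [0.4,0,0],
    [0.4,0,0],
    [0,0,0],
  ],
  rot=[
    [0,0,0],
    [0,0,0],
    [0,0,0],
    [0,0,0],
    [0,0,0],
    [0,0,0],
    [0,0,0],
    [0,0,0],
    [0,0,0],
  ],
)

```text
clock: 8.65
tcp_pos: [0.502, 0.0544, 0.0159]
tool_rot: [0.993, 0.118, 0.0, 0.0]
ft_force: [-0.7, -0.1, 0.8]
grip_width: -0.004
```

Run:
```python
from h import *
st();snap("wrist","w6",(200,120,480,320),2.8)
```

```text
t 8.65 fe [-29.2   0.7] z 15.9 F [-0.7 -0.1  0.8] rot [180.   -0.   13.5] g -0.0 j6 -0.28
```

View pics/w6.png

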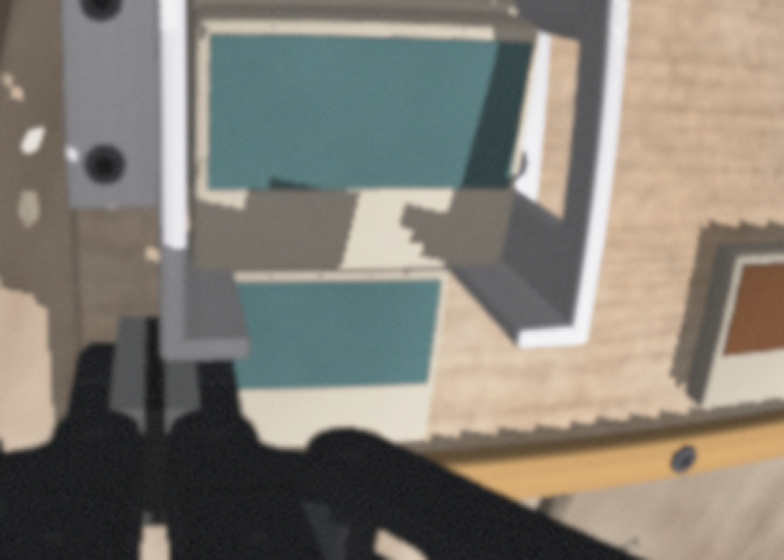

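>>> carry_out(
  offset=[
    [0.4,0,0],
    [0.5,0,0],
    [0.5,0,0],
    [0.5,0,0],
    [0.5,0,0],
    [0.5,0,0],
    [0.5,0,0],
    [0.4,0,0],
    [0.2,0,0],
    [0,0,0],
  ],
  rot=[
    [0,0,0],
    [0,0,0],
    [0,0,0],
    [0,0,0],
    [0,0,0],
    [0,0,0],
    [0,0,0],
    [0,0,0],
    [0,0,0],
    [0,0,0],
  ],
)

```text
clock: 9.95
tcp_pos: [0.5407, 0.0637, 0.0158]
tool_rot: [0.993, 0.118, 0.0, 0.0]
ft_force: [0.5, -0.6, -0.1]
grip_width: 0.001
```

Run:
```python
from h import *
st();snap("wrist","w7",(200,120,480,320),2.8);snap("side","s7",(180,180,320,285),5.7)
```

```text
t 9.95 fe [10.6  0.7] z 15.8 F [ 0.5 -0.6 -0.1] rot [180.   -0.   13.5] g 0.0 j6 -0.26
```

View pics/w7.png

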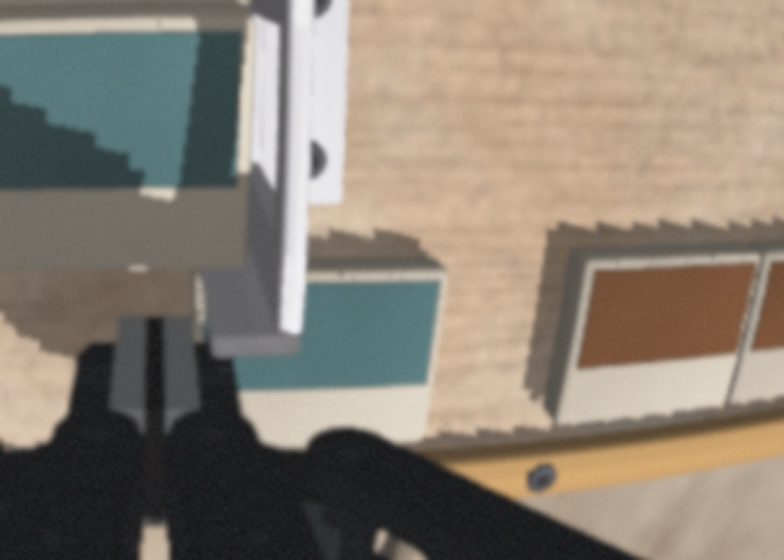

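View pics/s7.png

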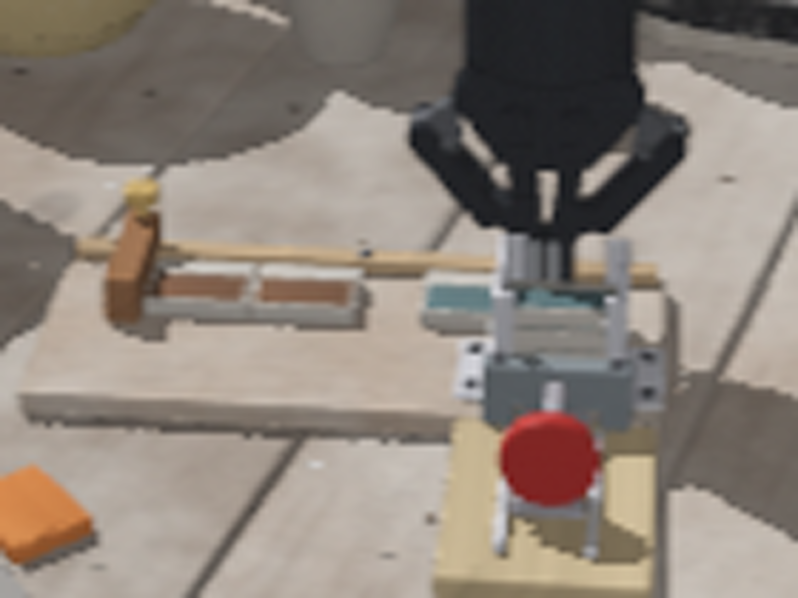

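Run:
```python
from h import *
c=viewer.read_camera("wrist")
g=lambda p,z:fe(toplane(c,np.array(p,float)/2.8+[200,120],z,1)).round(1).tolist()
print(g([(445,272),(425,440)],.021),"row",g([(585,258),(557,423),(762,253),(730,403)],.021),"fence",g([(480,462),(780,418)],.019))
```

```text
[[63.3, 19.9], [64.2, -16.4]] row [[92.8, 22.1], [94.0, -14.7], [140.3, 22.1], [142.2, -14.6]] fence [[78.6, -24.3], [164.1, -22.4]]
```

>>> carry_out(
  offset=[
    [0.4,0,0],
    [0.5,0,0],
    [0.5,0,0],
    [0.5,0,0],
    [0.4,0,0],
    [0.2,0,0],
    [0,0,0],
  ],
  rot=[
    [0,0,0],
    [0,0,0],
    [0,0,0],
    [0,0,0],
    [0,0,0],
    [0,0,0],
    [0,0,0],
  ],
)

```text
clock: 10.98
tcp_pos: [0.5651, 0.0695, 0.0158]
tool_rot: [0.993, 0.118, 0.0, -0.0]
ft_force: [0.4, 1.1, -0.2]
grip_width: -0.002
```

Run:
```python
from h import *
st();c=snap("wrist","w8",(200,120,480,320),2.8)
```

```text
t 10.97 fe [35.7  0.7] z 15.8 F [ 0.4  1.1 -0.2] rot [-180.    -0.    13.5] g -0.0 j6 -0.24
```

View pics/w8.png

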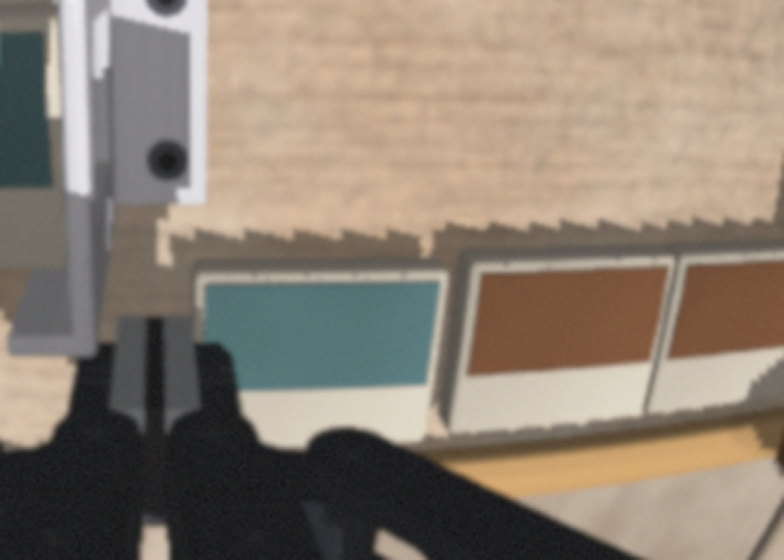

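>>> carry_out(
  offset=[
    [0.1,0,0],
    [0.1,0,0],
    [0.1,0,0],
    [0.1,0,0],
    [0.1,0,0],
    [0,0,0],
  ],
  rot=[
    [0,0,0],
    [0,0,0],
    [0,0,0],
    [0,0,0],
    [0,0,0],
    [0,0,0],
  ],
)

```text
clock: 11.78
tcp_pos: [0.5698, 0.0707, 0.0158]
tool_rot: [0.993, 0.118, -0.0, 0.0]
ft_force: [-0.1, 0.2, 0.7]
grip_width: 0.0
```

Run:
```python
from h import *
st();c=snap("wrist","w9",(250,180,450,290),4)
g=lambda p,z:fe(toplane(c,np.array(p,float)/2.8+[200,120],z,1)).round(1).tolist()
```

```text
t 11.78 fe [40.5  0.7] z 15.8 F [-0.1  0.2  0.7] rot [180.    0.   13.5] g 0.0 j6 -0.24
```

View pics/w9.png

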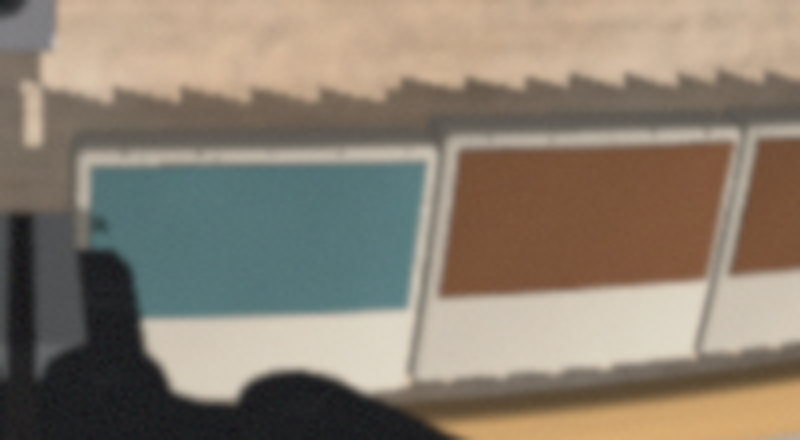

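>>> carry_out(
  offset=[
    [0.05,0,0],
    [0.05,0,0],
    [0.05,0,0],
    [0,0,0],
  ],
  rot=[
    [0,0,0],
    [0,0,0],
    [0,0,0],
    [0,0,0],
  ],
)

```text
clock: 12.32
tcp_pos: [0.5702, 0.0708, 0.0157]
tool_rot: [0.993, 0.118, -0.001, 0.0]
ft_force: [-5.9, -1.6, 4.6]
grip_width: -0.0
```

Run:
```python
from h import *
st();c=snap("wrist","w10",(250,180,450,290),4)
```

```text
t 12.32 fe [41.   0.7] z 15.7 F [-5.9 -1.6  4.6] rot [-180.     0.2   13.5] g -0.0 j6 -0.24
```

View pics/w10.png

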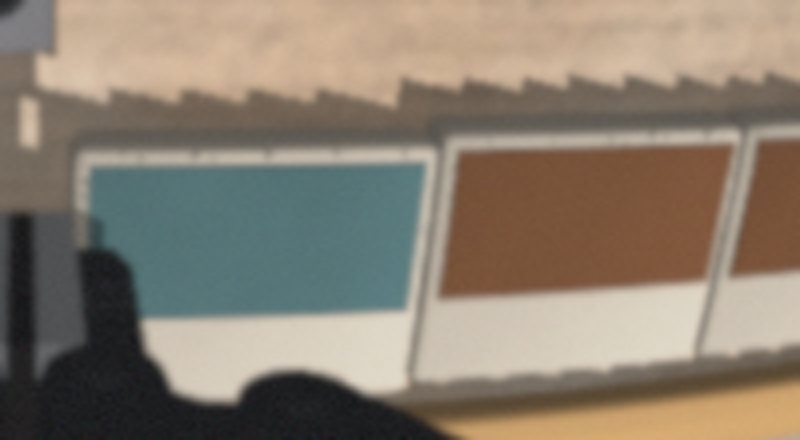

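>>> carry_out(
  offset=[
    [-0.3,0,0],
    [-0.7,0,0],
    [-1.0,0,0],
    [0,0,-3],
    [0,0,-5],
    [0,2,-5],
    [0,4,0],
    [0,0,0],
    [0,0,0],
  ],
  rot=[
    [0,0,0],
    [0,0,0],
    [0,0,0],
    [0,0,0],
    [0,0,0],
    [0,0,0],
    [0,0,0],
    [0,0,0],
    [0,0,0],
  ],
)

```text
clock: 13.5
tcp_pos: [0.5649, 0.0083, 0.145]
tool_rot: [0.993, 0.117, -0.001, -0.0]
ft_force: [1.1, -0.1, -1.4]
grip_width: -0.002
```

Run:
```python
from h import *
st();c=snap("wrist","w11",(220,30,470,200),3.2);snap("side","s11",(160,150,320,285),5)
```

```text
t 13.5 fe [ 21.2 -58.8] z 145.0 F [ 1.1 -0.1 -1.4] rot [-1.799e+02  1.000e-01  1.350e+01] g -0.0 j6 -0.35
```

View pics/w11.png

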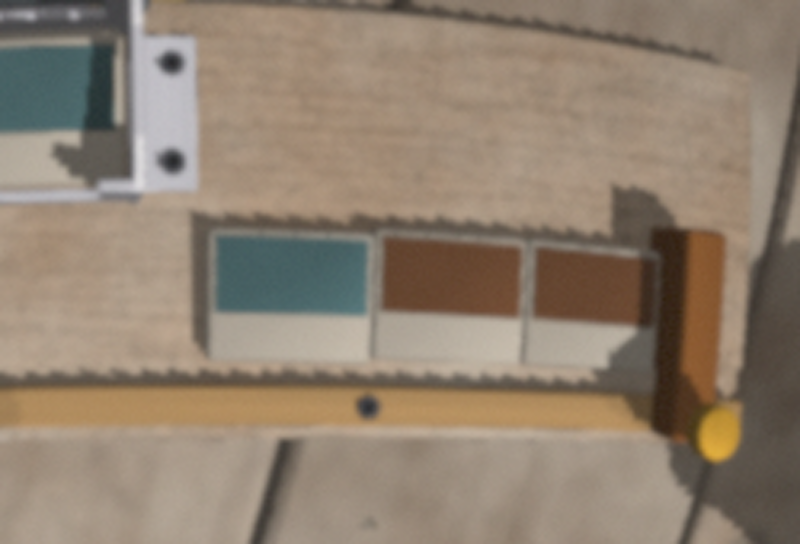

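View pics/s11.png

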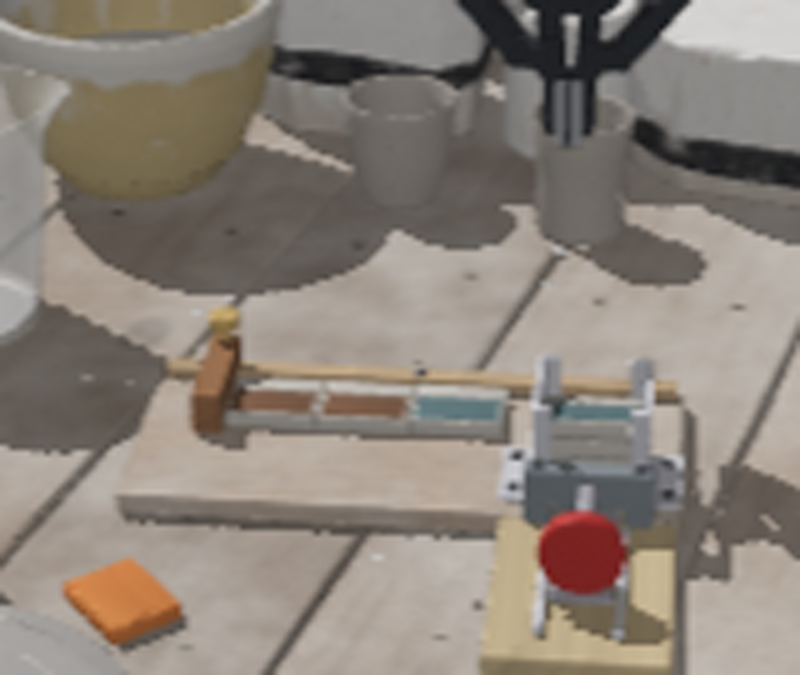

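Run:
```python
from h import *
c=viewer.read_camera("wrist")
g=lambda p,z:fe(toplane(c,np.array(p,float)/3.2+[220,30],z,1)).round(1).tolist()
print("tile TL TR BR BL",g([(213,230),(372,231),(371,359),(211,357)],.021))
print("row1",g([(378,231),(524,239),(524,365),(375,361)],.021))
```

```text
tile TL TR BR BL [[48.4, 19.5], [93.7, 21.1], [94.7, -15.7], [48.3, -16.2]]
row1 [[95.4, 21.2], [141.0, 22.1], [143.3, -15.5], [95.9, -16.2]]
```

```bash
python3 -c "
from h import *
st();print(job_done())"
```

```text
t 13.65 fe [ 21.5 -58.3] z 144.9 F [ 0.4 -0.  -0.8] rot [-1.80e+02  1.00e-01  1.36e+01] g -0.01 j6 -0.35
the job is handed in; nothing more can be done
None
```

I pressed the button to its hard stop once (about 21 N, no further movement) and let it spring back. One teal tile came out. I pushed it about 70 mm along the board with the closed fingertips until it touched row_1 (about 6 N), then backed off, lifted clear and handed in at 13.7 s.

- **Placing:** the last wrist picture puts the tile about 1 mm or less from row_1 and less than 1 mm out of line sideways. It lies straight to within about 1–2°, which is about as fine as I can measure.
- **Disagreement:** a close-up taken during the last push suggested about 1.5 mm sideways offset. The later, clearer view did not show it, so I left the tile as it was.
- **Rest of the scene:** the pictures show the brown tiles against the end stop, the stack in the magazine, the button home and the cups standing. I judged these by eye and did not measure them. At the end the gripper was clear of everything, with the force reading near zero.

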